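# Clip the price slate to the perfume board

## Task

Fit the little framed price slate into the spring clip on the perfume board: press the clip's tail down with one fingertip and keep it down so that the jaw stands open, and meanwhile with the other fingertip push the slate under the jaw until its edge sits squarely against both ears of the clip. Then let the clip close on the slate and move away. Slide the slate, do not pick it up, and leave the other goods on the stall as they stand.

Things in the scene. Friction and masses are not known exactly. Their poses are not given: they have to be found in the camera images.
- clip_stop (a point): Point on the deck's top midway between the front faces of the clip's two fixed steel ears, the slate's stop. Axes: +y is the way the slate is pushed in (deck to clip), x across, z up. In this frame, mm: ears at x = -28 to -24 and 24 to 28, y = 0 to 18, 11 high; hinge pin along x at y = 10, z = 4.5. The slate is home with its centre at y = -18, z = 3.5.
- board: Fixed wooden display board on the table that carries the clip; axes as clip_stop, origin under clip_stop on the table. Its bare flat deck, 130 mm wide, top 18 mm above the table, runs from y = -111 to 14 mm; behind y = 14 a ledge lies 12 mm lower, so there is air under the clip's tail. A rack of upright vials stands on the deck from y = -173 to -111 mm, its tops 43 mm above the deck.
- clip_tail (a point): Point on the upper face of the clip's flat steel tail, mid-width, 28 mm from the hinge pin; moves with the clip. The clip is a rocking lever 44 mm wide; its tail runs 8 to 46 mm behind the pin (+y side). Shut, the tail slopes up away from the pin at 0.65 rad. A hump of the lever, up to 11 mm above the pin, reaches to 6 mm behind the pin.
- clip_jaw (a point): Middle of the lower edge of the clip's jaw, a straight steel lip 44 mm long (x) and 3 mm thick, 18 mm in front of the hinge pin, so at y = -8 mm of clip_stop when shut; moves with the clip. Shut, it stands 1 mm above the deck, too low for the slate; pressing the tail lifts it.
- clip (a joint): Angle of the clip's lever, rad: 0 shut, grows as the tail is pressed down, stops at 0.75; a spring shuts it when let go. At 0.65 the tail is level, its upper face 2.5 mm above the deck, the lip 11 mm above the deck. Above 0.40 the slate passes under; resting on the slate it reads about 0.36. At 0.65 it needs about 6 N down at 28 mm from the pin, 11 N at 15 mm.
- slate_mid (a point): Centre (half-way up) of the price slate: blank slate in a pale wooden frame, 72 mm (its x, across) by 36 mm (its y, along the push) by 7 mm thick, about 35 g, lying loose and flat on the deck in front of the jaw, roughly square to the clip, its front edge 13 to 20 mm short of the ears.
- perfume: Bystander: small amber perfume bottle with a brass cap, 34 mm across, 78 mm tall, on the table near the board; origin at its foot. Leave it.
- tin: Bystander: round aluminium tin, 48 mm across, 32 mm tall, on the table near the board; origin at its foot. Leave it.
- sunglasses: Bystander: folded sunglasses standing on the table near the board, 140 mm wide, 46 mm tall; origin at their foot. Leave them.
Things that resemble listed ones, but are neither listed nor needed, are in the scene too. Of the things shaped like the part that bears slate_mid, the wooden one is meant.

How it is judged:
On the way, in this order (a step that is already met when the one before it is completed fails the run):
1. a fingertip holds the clip's tail down, so that the jaw stands open (value of joint clip above 0.4 rad and contact force between the fingers and clip above 0.5 N), for 0.2 s.
2. with the clip still held open by a finger, the slate is pushed home against the ears (all of step 1 and y of slate_mid in the frame of clip_stop above -0.021 m), for 0.1 s.
At the end, for the whole second after the job is handed in: The slate lies flat on the deck, its edge within 3 mm of both ears, square to the clip within 0.08 rad and within 12 mm of the middle, at rest; the clip is let go and its jaw presses on the slate (clip at 0.25 to 0.42 rad) (y of slate_mid in the frame of clip_stop above -0.021 m and x of slate_mid in the frame of clip_stop between -0.012 and 0.012 m and z of slate_mid in the frame of clip_stop below 0.006 m and angle between the y axis of slate_mid and the y axis of clip_stop, either way round below 0.08 rad and value of joint clip between 0.25 and 0.42 rad and contact force between clip and slate above 1 N and linear speed of slate below 0.01 m/s); the robot touches nothing.
It fails at once if the slate is lifted off the deck (more than 6 mm) or tipped up (z of slate_mid in the frame of clip_stop above 0.0095 m or angle between slate_mid's own z axis and vertical above 0.3 rad).
It fails at once if another thing on the stall is pushed more than 15 mm, lifted or knocked over (distance of any of perfume, tin, sunglasses from where it was at the start of the episode above 0.015 m or angle between any of perfume, tin, sunglasses's own z axis and vertical above 0.5 rad).
It also fails if it takes over 42 s, if anything falls off the work surface, if the arm or the gripper's body presses on something with over 40 N, if the wrist force passes 120 N, or if a joint passes its speed limit or range.

## Robot

A 6-joint arm with a two-finger parallel gripper is mounted at the origin on the work surface. World frame = base frame: x ahead of the robot, y to its left, z up, the work surface at z = 0. Lengths are in m, angles in rad, forces in N, time in s.
With the tool pointing down it reaches from about 0.25 to 0.725 m from the base axis. Payload 4 kg.
Tool frame: the origin (TCP) lies midway between the tips of the shut fingers; the grasp point (between the pads) lies bot.tcp_to_grasp behind it (bot.tcp_to_grasp is the distance from the TCP to the grasp point, in m); z points along the fingers, y is the line along which they close (so a half turn about z gives the same grasp; the last joint's range is limited). The gripper opens to 85 mm and grips with 20 to 120 N. Pads are 22 mm wide; open, the fingers measure 114 mm over their backs; the gripper's body (76 mm by 85 mm) begins 54 mm behind the grasp point. The pads swing forward as they close: fully open they stand 13 mm farther back than shut.
Start: joints at [-1.297, 0.241, 0.005, 1.335, 0, 1.571], TCP at [0.135, -0.481, 0.231] pointing down, gripper open.
Joint ranges: [-2.72, 2.72], [-1.05, 1.87], [-1.09, 1.28], [-1.99, 2.15], [-1.42, 1.44], [-3.14, 3.14]. Speed limits (rad/s): [2.79, 2.79, 3.14, 3.14, 3.14, 3.14].

## Interface

Orientations are given as a unit quaternion [x, y, z, w].
In Python, from workcell import readout, camera, bot gives the robot as it stands. The module is installed in compiled form; this text tells all that it offers.
- The arm moves only by the tool jog_arm, never from a script. Its argument "motion" is a list of rows, each an object of numbers: "x", "y", "z": the shift along the tool's x, y, z in mm; "spin": the turn about the tool's z in degrees; "fingers": the closure, from -1 (fully open) to 1 (shut). A call has 1 to 8 rows; each row is the pose to reach, as a shift and turn from the pose commanded when the call began, along the tool's axes at that moment; what a row does not reach only later rows make up. A row lasts 1/8 s, in which the tool goes at most 62.5 mm and 10.7 degrees, less where a joint would pass 70% of its speed; a pose out of reach is approached as far as the arm can. A call with a gripper value outside its range is refused whole. The fingers move at their own pace and stop on an object; the grip force is fixed at half the most. Time passes only in rows, so rows that repeat a pose let the fingers close. It gives the time, the measured TCP pose, the force, the opening and the grip force at its end, in the units of the state.
- readout.get_obs(): the state, without advancing time (a new reading comes with each control period).
- camera(name): name is "side" or "top"; returns a dict with "pixels" (480x640x3 uint8, red, green, blue), "K" (3x3 intrinsics, pixels), "rvec" (rotation vector, rad) and "tvec" (3), from world to camera coordinates, as OpenCV has them. Camera axes: x right, y down, z forward; pixel columns grow to the right and rows downward; lengths in m; the calibration is good to about 2 mm. A picture is of the moment at which its call begins. There is no depth.
- bot.job_done(): hands the job in; it is judged then, once.
The state is a dict: "clock": time; "joint_pos": joint angles; "joint_vel": joint speeds; "tau": joint torques, N m; "eef_pos": TCP position; "tool_rot": TCP orientation; "ft_force": force on the tool from outside, world axes, zero at the start; "ft_torque": the same for the moment, N m; "grip_width": finger opening in m; "grasp_force": force on a finger pad.
Only numpy, scipy, OpenCV 4.12 (cv2) and the standard library are available. Lean on these libraries where they do the work, as an engineer would, in place of code of your own. Each camera call takes 0.05 s, during which the arm holds its last target. There are 200 camera calls.

## Working session

There is one attempt and no reset: what is moved stays moved. The work goes in short steps, Python scripts to look and compute and a tool call to move; the robot and the scene stay as the last step left them, time stands still between calls to the robot, and variables do not carry over. Pictures are saved under pics/ and viewed, at most 10 in all, crops included, and the job is handed in when it is done.

Besides the shell and the picture viewer there is one more tool, called after "Request:" as name(argument=value, ...) on one line, values as JSON. jog_arm: Moves the arm, as the interface text tells. Its arguments: {"type":"object","properties":{"motion":{"type":"array"}},"required":["motion"]}

```bash
mkdir -p pics; cat > h.py <<'E'
import cv2, numpy as np
from workcell import readout, camera, bot
def cam(n):
    c=camera(n); R=cv2.Rodrigues(np.array(c["rvec"],float))[0]; return c["pixels"],np.array(c["K"],float),R,np.array(c["tvec"],float).ravel()
def ray(K,R,t,uv,z):
    d=R.T@np.linalg.inv(K)@np.array([uv[0],uv[1],1.]); o=-R.T@t
    return o+d*(z-o[2])/d[2]
def proj(K,R,t,p):
    q=K@(R@np.array(p,float)+t); return q[:2]/q[2]
def save(n,im): cv2.imwrite("pics/"+n,im[...,::-1])
E
python3 - <<'E'
from h import *
for n in("top","side"):
    im,K,R,t=cam(n); save(n+"0.png",im); print(n,K.ravel(),-R.T@t)
o=readout.get_obs(); print(o, bot.tcp_to_grasp)
E
```

```text
top [461.70063052   0.         327.43842594   0.         461.70063052
 243.24751043   0.           0.           1.        ] [0.38554549 0.01856603 0.83598907]
side [446.9090269    0.         315.96986603   0.         446.9090269
 229.61112628   0.           0.           1.        ] [0.48374028 0.47450471 0.53505072]
{'clock': 0.1, 'joint_pos': array([-1.29700761e+00,  2.41323427e-01,  3.86615552e-03,  1.33517571e+00,
       -3.09613291e-05,  1.57079153e+00]), 'joint_vel': array([-0.00132781,  0.00144848,  0.00161973, -0.00092221, -0.00199618,
        0.00031329]), 'tau': array([-9.41600410e-04, -3.73137796e+01,  2.53010058e+01,  1.08415674e-02,
       -8.35416540e-05,  1.37198946e-07]), 'eef_pos': array([ 0.13503213, -0.48084759,  0.23051181]), 'tool_rot': array([ 9.90643844e-01,  1.36469524e-01, -1.40655120e-04, -9.07623136e-04]), 'ft_force': array([-0.83594256, -0.17421222,  0.39221346]), 'ft_torque': array([ 0.00256566, -0.01473438,  0.05096242]), 'grasp_force': 0.0, 'grip_width': 0.0851777194043478} 0.0187
```

View pics/top0.png

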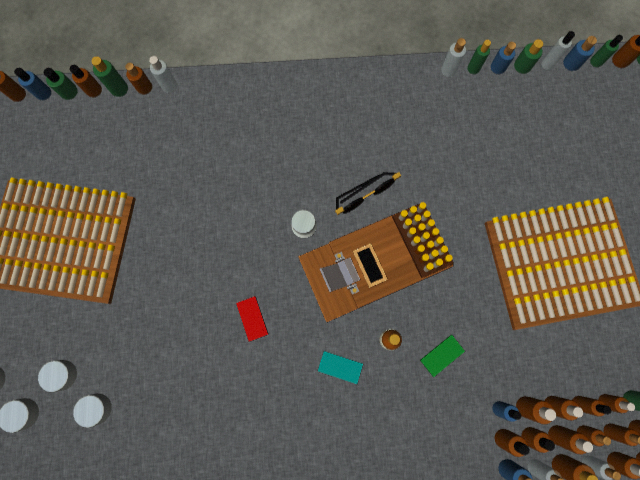

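View pics/side0.png

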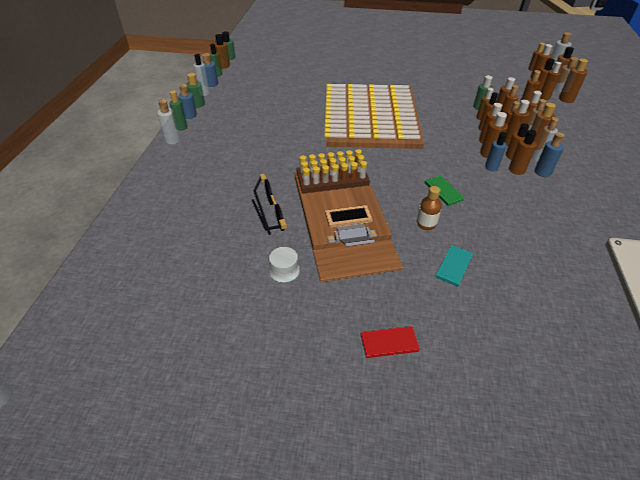

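The board lies around pixel (375,262) in the top view. The rack is to its right, the slate is at (370,265) and the clip at (340,275). I'll enlarge the top view and measure.

```bash
python3 - <<'E'
from h import *
im,K,R,t=cam("top")
x0,y0,x1,y1=290,195,460,325
save("c1.png",cv2.resize(im[y0:y1,x0:x1],None,fx=4.6,fy=4.6,interpolation=cv2.INTER_CUBIC))
# black slate interior
hsv=cv2.cvtColor(im,cv2.COLOR_RGB2HSV)
m=np.zeros(im.shape[:2],np.uint8); m[240:290,350:392]=(im[240:290,350:392].max(2)<45)*255
cs=cv2.findContours(m,0,2)[0]; c=max(cs,key=cv2.contourArea); r=cv2.minAreaRect(c); print("slate black",r)
b=cv2.boxPoints(r); P=np.array([ray(K,R,t,p,.025) for p in b]); print(P.round(4), ray(K,R,t,r[0],.025))
print("edges mm",[round(1e3*np.linalg.norm(P[i]-P[i-1]),1) for i in range(4)])
for uv in [(300,255),(327,320),(400,210),(424,279)]: print(uv,ray(K,R,t,uv,.018).round(4))
for n,uv,z in [("tin",(303,220),.016),("perf",(391,340),.04),("sung",(367,193),.023)]: print(n,ray(K,R,t,uv,z).round(3))
E
```

```text
slate black ((369.5731506347656, 264.6585388183594), (32.12779235839844, 12.781274795532227), 65.224853515625)
[[ 0.5379 -0.0449  0.025 ]
 [ 0.5463 -0.0664  0.025 ]
 [ 0.4923 -0.0858  0.025 ]
 [ 0.4841 -0.0645  0.025 ]] [ 0.51497709 -0.06543905  0.025     ]
edges mm [np.float64(57.3), np.float64(23.1), np.float64(57.4), np.float64(22.8)]
(300, 255) [0.5417 0.0575 0.018 ]
(327, 320) [0.4232 0.0163 0.018 ]
(400, 210) [ 0.614  -0.1305  0.018 ]
(424, 279) [ 0.4841 -0.1608  0.018 ]
tin [0.607 0.049 0.016]
perf [ 0.382 -0.089  0.04 ]
sung [ 0.649 -0.072  0.023]
```

View pics/c1.png

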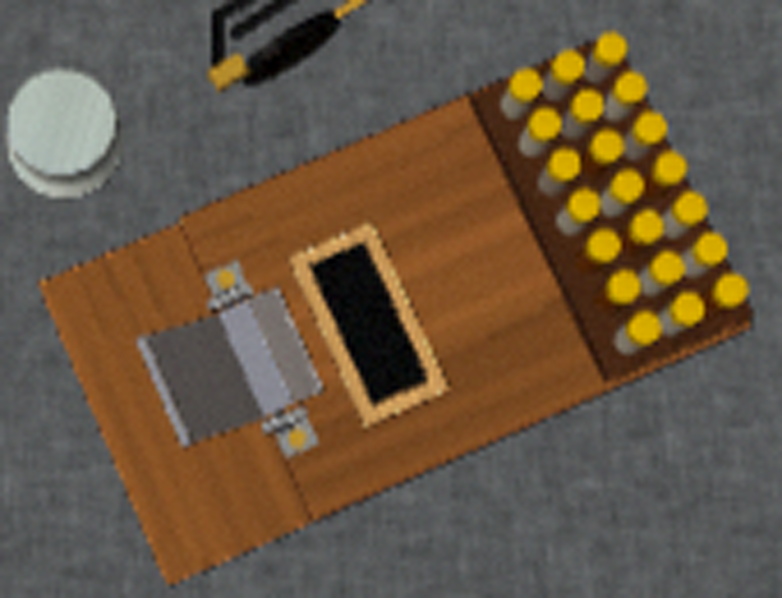

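The enlarged crop shows the deck's step edge running (183,215)-(310,520) and the rack edge (470,95)-(607,380). The clip's tail is at lower left, the ears are near (227,280) and (295,437), and the slate is at (370,325). Next I'll fit the board frame.

```bash
cat >> h.py <<'E'
def fit2d(L,W):
    L=np.array(L,float);W=np.array(W,float);a,b=L.mean(0),W.mean(0);H=(L-a).T@(W-b)
    th=np.arctan2(H[0,1]-H[1,0],H[0,0]+H[1,1]);c,s=np.cos(th),np.sin(th);Q=np.array([[c,-s],[s,c]])
    return th,Q,b-Q@a,np.linalg.norm((L-a)@Q.T+b-W,axis=1)
E
python3 - <<'E'
from h import *
im,K,R,t=cam("top")
px=np.array([(183,215),(310,520),(607,380),(470,95)])/4.6+[290,195]-.4
W=[ray(K,R,t,p,.018)[:2]*1e3 for p in px]
L=[(65,14),(-65,14),(-65,-111),(65,-111)]
th,Q,o,e=fit2d(L,W); print("top th deg",np.degrees(th),"clip_stop",o,"err",e)
tb=lambda w:Q.T@(np.array(w[:2])*1e3-o)
P=np.array([[.5379,-.0449],[.5463,-.0664],[.4923,-.0858],[.4841,-.0645]])
print("slate",tb(P.mean(0)),np.degrees(np.arctan2(*(P[1]+P[2]-P[0]-P[3])[::-1]))-np.degrees(th)+90)
for n,u in [("ear+",(227,280)),("ear-",(296,437))]: print(n,tb(ray(K,R,t,np.array(u)/4.6+[290,195]-.4,.029)))
for n,u in [("tailendtop",(142,340)),("tailendbot",(187,443))]: print(n,tb(ray(K,R,t,np.array(u)/4.6+[290,195]-.4,.018+.0045+.028)))
for n,w in [("tin",(.607,.049)),("perf",(.382,-.089)),("sung",(.649,-.072))]: print(n,tb(w))
im,K,R,t=cam("side")
def p3(x,y,z): w=Q@[x,y]+o; return [w[0]/1e3,w[1]/1e3,z/1e3]
for a in [(65,14,18),(-65,14,18),(26,9,29),(-26,9,29),(65,-111,18)]:
    u=tuple(int(v) for v in proj(K,R,t,p3(*a)).round()); im=im.copy(); cv2.circle(im,u,1,(0,255,0),-1)
save("s1.png",cv2.resize(im[140:290,230:450],None,fx=3.6,fy=3.6,interpolation=cv2.INTER_CUBIC))
E
```

```text
top th deg 19.725056448416552 clip_stop [507.9308191  -30.84778647] err [1.5776922  2.09274834 3.36263971 1.91534426]
slate [ -4.86603083 -34.96131829] 1.4737497454179476
ear+ [31.17390775  8.76019864]
ear- [-34.85940289   9.09621547]
tailendtop [19.45911717 49.2009332 ]
tailendbot [-22.55845608  49.11762157]
tin [120.20528495  41.72602401]
perf [-138.16835719  -12.23749188]
sung [118.90251183 -86.34935529]
```

View pics/s1.png

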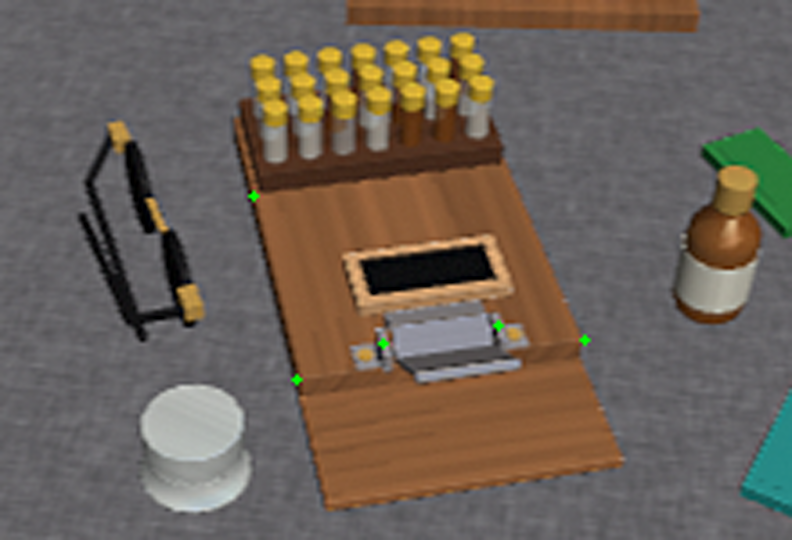

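The projected frame agrees with the ears and the step edge in the side view. The vials are at the far end, and the tin and perfume are more than 110 mm to either side. Travelling over now.

Request:
jog_arm(motion=[{"x":50,"y":-34,"z":0,"fingers":-1},{"x":100,"y":-67,"z":0,"fingers":-1},{"x":150,"y":-100,"z":0,"fingers":-1},{"x":200,"y":-133,"z":5,"spin":-1,"fingers":-1},{"x":250,"y":-167,"z":10,"spin":-2,"fingers":-1},{"x":300,"y":-200,"z":20,"spin":-3,"fingers":-1},{"x":350,"y":-234,"z":30,"spin":-4,"fingers":-1},{"x":400,"y":-267,"z":40,"spin":-4,"fingers":-1}])

```text
validation failed for argument at $.mo...
```

```bash
cat >> h.py <<'E'
O=np.array([506.3,-31.4]);TH=np.radians(19.73)
def where():
    o=readout.get_obs();q=o["tool_rot"];yaw=2*np.arctan2(q[1],q[0]);p=o["eef_pos"]*1e3
    c,s=np.cos(TH),np.sin(TH);b=np.array([[c,s],[-s,c]])@(p[:2]-O)
    print("t %.2f board x,y %s tcpz %.1f yaw-board deg %.2f F %s grip %.1f"%(o["clock"],b.round(1),p[2],np.degrees(yaw-TH),o["ft_force"].round(1),o["grip_width"]*1e3)); return p,yaw
def to(bx,by,z,yawoff=0):
    p,yaw=where();c,s=np.cos(TH),np.sin(TH);w=O+np.array([[c,-s],[s,c]])@[bx,by];d=w-p[:2]
    print("jog x %.1f y %.1f z %.1f spin %.2f"%(d@[np.cos(yaw),np.sin(yaw)],d@[np.sin(yaw),-np.cos(yaw)],p[2]-z,-np.degrees(TH+yawoff-yaw)))
E
python3 -c "
from h import *
to(-2.2,-13.5,80)"
```

```text
t 0.25 board x,y [-501.2 -298. ] tcpz 230.9 yaw-board deg -4.04 F [-0.3 -1.   0.5] grip 85.4
jog x 477.7 y -319.0 z 150.9 spin -4.04
```

The jog call was refused, probably because some rows left out `spin`. I'll give every key in every row.

Request:
jog_arm(motion=[{"x":50,"y":-34,"z":0,"spin":0,"fingers":-1},{"x":100,"y":-67,"z":0,"spin":0,"fingers":-1},{"x":150,"y":-100,"z":0,"spin":0,"fingers":-1},{"x":200,"y":-133,"z":5,"spin":-1,"fingers":-1},{"x":250,"y":-167,"z":10,"spin":-2,"fingers":-1},{"x":300,"y":-200,"z":20,"spin":-3,"fingers":-1},{"x":350,"y":-234,"z":30,"spin":-4,"fingers":-1},{"x":400,"y":-267,"z":40,"spin":-4,"fingers":-1}])

```text
clock: 1.25
eef_pos: [0.4492, -0.1145, 0.1912]
tool_rot: [0.985, 0.171, 0.0, 0.0]
ft_force: [0.9, -0.6, 0.3]
grip_width: 0.0856
grasp_force: 0.0
```

```bash
python3 -c "
from h import *
to(-2.2,-13.5,80)"
```

```text
t 1.25 board x,y [-81.8 -58.9] tcpz 191.2 yaw-board deg -0.02 F [ 0.9 -0.6  0.3] grip 85.6
jog x 79.5 y -45.5 z 111.2 spin -0.02
```

Request:
jog_arm(motion=[{"x":40,"y":-23,"z":40,"spin":0,"fingers":-1},{"x":79,"y":-45,"z":80,"spin":0,"fingers":-1},{"x":79,"y":-45,"z":115,"spin":0,"fingers":-1},{"x":79,"y":-45,"z":121,"spin":0,"fingers":-1},{"x":79,"y":-45,"z":121,"spin":0,"fingers":-1}])

```text
clock: 1.88
eef_pos: [0.5072, -0.0475, 0.0707]
tool_rot: [0.985, 0.171, -0.0, -0.0]
ft_force: [-1.3, 0.6, 0.1]
grip_width: 0.0852
grasp_force: 0.0
```

```bash
python3 - <<'E'
from h import *
to(-2.2,-13.5,8.5)
a=cam("side")[0]; b=cam("top")[0]
s=cv2.resize(a[140:280,270:420],(640,597),interpolation=cv2.INTER_CUBIC); save("s2.png",s)
E
```

```text
t 1.88 board x,y [ -4.6 -15.5] tcpz 70.7 yaw-board deg -0.08 F [-1.3  0.6  0.1] grip 85.2
jog x 2.4 y -2.0 z 62.2 spin -0.08
```

View pics/s2.png

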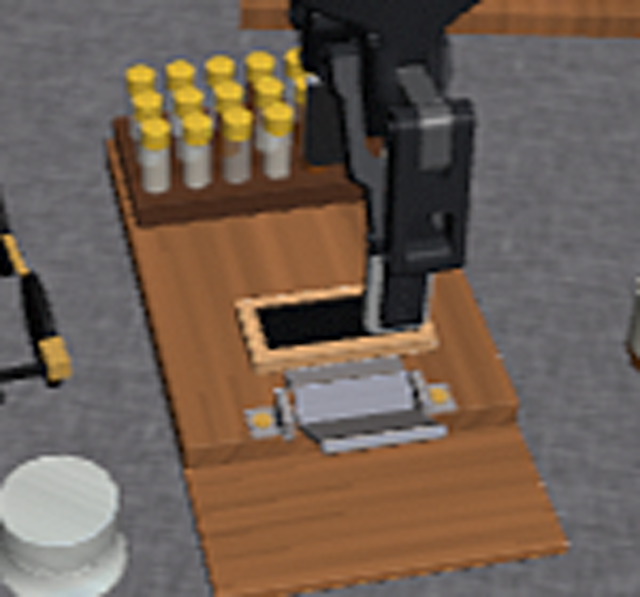

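The side view shows the near finger's tip at crop (403,330), still in the air above the board. I'll check it against the predicted tip position before going down.

```bash
python3 - <<'E'
from h import *
_,K,R,t=cam("side"); where()
c,s=np.cos(TH),np.sin(TH)
for dx,dy in [(-11,42.6),(11,42.6),(-11,57),(11,57)]:
  for dz in (0,13):
    w=O+np.array([[c,-s],[s,c]])@[-4.6+dx,-15.5+dy]
    u=proj(K,R,t,[w[0]/1e3,w[1]/1e3,.0707+dz/1e3]); print(dx,dy,dz,((u-[270,140])*[640/150,597/140]).round())
E
```

```text
t 2.02 board x,y [ -3.5 -16.3] tcpz 72.1 yaw-board deg -0.11 F [ 0.3 -0.9 -0.3] grip 85.4
-11 42.6 0 [419. 341.]
-11 42.6 13 [422. 314.]
11 42.6 0 [358. 350.]
11 42.6 13 [360. 322.]
-11 57 0 [430. 370.]
-11 57 13 [433. 343.]
11 57 0 [368. 378.]
11 57 13 [370. 351.]
```

The tip matches the 13 mm set-back. Going down part way until the tail is contacted.

Request:
jog_arm(motion=[{"x":2,"y":-2.5,"z":15,"spin":0,"fingers":-1},{"x":2,"y":-2.5,"z":25,"spin":0,"fingers":-1},{"x":2,"y":-2.5,"z":32,"spin":0,"fingers":-1},{"x":2,"y":-2.5,"z":38,"spin":0,"fingers":-1},{"x":2,"y":-2.5,"z":44,"spin":0,"fingers":-1},{"x":2,"y":-2.5,"z":44,"spin":0,"fingers":-1}])

```text
clock: 2.78
eef_pos: [0.5086, -0.0444, 0.0262]
tool_rot: [0.985, 0.171, 0.0, 0.0]
ft_force: [0.6, -1.7, 1.8]
grip_width: 0.0855
grasp_force: 1.2
```

```bash
python3 - <<'E'
from h import *
a=cam("side")[0]; b=cam("top")[0]
to(-2.2,-13.5,9)
to(-2.2,-13.5,9)
A=cv2.resize(a[165:265,300:400],(500,500),interpolation=cv2.INTER_CUBIC); save("s3.png",A)
E
```

```text
t 2.88 board x,y [ -2.3 -13.1] tcpz 26.5 yaw-board deg -0.05 F [ 0.6 -0.7 -0.9] grip 85.1
jog x 0.1 y 0.4 z 17.5 spin -0.05
t 2.88 board x,y [ -2.3 -13.1] tcpz 26.5 yaw-board deg -0.05 F [ 0.6 -0.7 -0.9] grip 85.1
jog x 0.1 y 0.4 z 17.5 spin -0.05
```

View pics/s3.png

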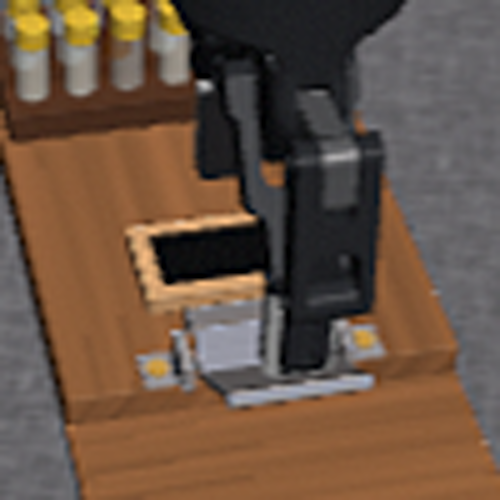

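The near fingertip rests on the tail, at crop (305,370). The slate finger is hidden. I'll shift 1.5 mm back for clearance and press on.

Request:
jog_arm(motion=[{"x":0,"y":1.5,"z":3,"spin":0,"fingers":-1},{"x":0,"y":1.5,"z":7,"spin":0,"fingers":-1},{"x":0,"y":1.5,"z":11,"spin":0,"fingers":-1},{"x":0,"y":1.5,"z":11,"spin":0,"fingers":-1}])

```text
clock: 3.38
eef_pos: [0.5093, -0.0452, 0.0153]
tool_rot: [0.985, 0.171, 0.0, -0.0]
ft_force: [-0.2, 1.5, 4.4]
grip_width: 0.0852
grasp_force: 2.1
```

```bash
python3 -c "
from h import *
where()"
```

```text
t 3.38 board x,y [ -1.8 -14. ] tcpz 15.3 yaw-board deg -0.03 F [-0.2  1.5  4.4] grip 85.2
```

Request:
jog_arm(motion=[{"x":0,"y":0.5,"z":2,"spin":0,"fingers":-1},{"x":0,"y":0.5,"z":4,"spin":0,"fingers":-1},{"x":0,"y":0.5,"z":4,"spin":0,"fingers":-1}])

```text
clock: 3.75
eef_pos: [0.5092, -0.0453, 0.0115]
tool_rot: [0.985, 0.171, 0.0, -0.001]
ft_force: [-0.1, 2.5, 5.8]
grip_width: 0.0852
grasp_force: 2.5
```

Request:
jog_arm(motion=[{"x":0,"y":0,"z":1,"spin":0,"fingers":-1},{"x":0,"y":0,"z":2,"spin":0,"fingers":-1},{"x":0,"y":0,"z":2,"spin":0,"fingers":-1}])

```text
clock: 4.12
eef_pos: [0.5092, -0.0452, 0.0096]
tool_rot: [0.985, 0.171, 0.0, -0.001]
ft_force: [0.1, 3.0, 6.9]
grip_width: 0.0853
grasp_force: 2.8
```

```bash
python3 - <<'E'
from h import *
where()
a=cam("side")[0];b=cam("top")[0]
where()
A=cv2.resize(a[165:265,300:400],(400,400),interpolation=cv2.INTER_CUBIC); B=cv2.resize(b[215:315,315:415],(400,400),interpolation=cv2.INTER_CUBIC); save("s4.png",np.hstack([A,B]))
E
```

```text
t 4.12 board x,y [ -1.9 -14. ] tcpz 9.6 yaw-board deg -0.01 F [0.1 3.  6.9] grip 85.3
t 4.22 board x,y [ -1.9 -14. ] tcpz 9.6 yaw-board deg -0.01 F [-0.4  2.5  6.1] grip 85.2
```

View pics/s4.png

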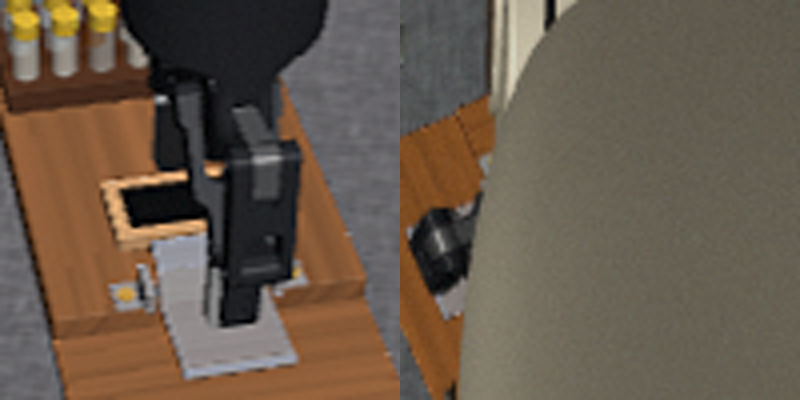

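The tail is down and nearly level, and the slate lies flat. Lowering 1.5 mm more, then pushing.

Request:
jog_arm(motion=[{"x":0,"y":0,"z":1,"spin":0,"fingers":-1},{"x":0,"y":0,"z":1.5,"spin":0,"fingers":-1},{"x":0,"y":-3,"z":1.5,"spin":0,"fingers":-1},{"x":0,"y":-6,"z":1.5,"spin":0,"fingers":-1},{"x":0,"y":-9,"z":1.5,"spin":0,"fingers":-1},{"x":0,"y":-12,"z":1.5,"spin":0,"fingers":-1},{"x":0,"y":-12,"z":1.5,"spin":0,"fingers":-1}])

```text
clock: 5.1
eef_pos: [0.5062, -0.0359, 0.0084]
tool_rot: [0.985, 0.171, 0.001, 0.001]
ft_force: [1.5, -3.7, 4.0]
grip_width: 0.0851
grasp_force: 2.5
```

```bash
python3 - <<'E'
from h import *
where()
a=cam("side")[0]
A=cv2.resize(a[165:265,300:400],(500,500),interpolation=cv2.INTER_CUBIC); save("s5.png",A)
E
```

```text
t 5.10 board x,y [-1.6 -4.2] tcpz 8.4 yaw-board deg -0.08 F [ 1.5 -3.7  4. ] grip 85.1
```

View pics/s5.png

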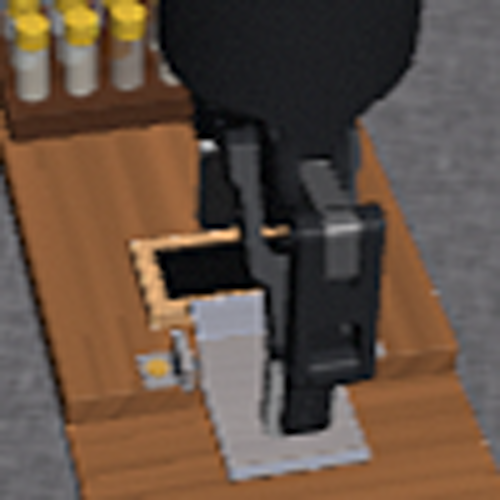

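The slate is sliding: its left frame corner is now at (155,325), about 10 mm short of the ear at (180,350). The tail is still held down. Continuing.

Request:
jog_arm(motion=[{"x":0,"y":-2,"z":0,"spin":0,"fingers":-1},{"x":0,"y":-4,"z":0,"spin":0,"fingers":-1},{"x":0,"y":-6,"z":0,"spin":0,"fingers":-1},{"x":0,"y":-8,"z":0,"spin":0,"fingers":-1},{"x":0,"y":-8,"z":0,"spin":0,"fingers":-1}])

```text
clock: 5.78
eef_pos: [0.5018, -0.0267, 0.0076]
tool_rot: [0.985, 0.171, -0.0, -0.0]
ft_force: [0.9, -2.1, 3.9]
grip_width: 0.0856
grasp_force: 1.9
```

Request:
jog_arm(motion=[{"x":0,"y":-1,"z":0,"spin":0,"fingers":-1},{"x":0,"y":-2,"z":0,"spin":0,"fingers":-1},{"x":0,"y":-2,"z":0,"spin":0,"fingers":-1}])

```text
clock: 6.15
eef_pos: [0.5015, -0.0257, 0.0078]
tool_rot: [0.985, 0.171, -0.0, 0.0]
ft_force: [0.6, -5.3, 3.8]
grip_width: 0.0857
grasp_force: 3.1
```

```bash
python3 - <<'E'
from h import *
where()
a=cam("side")[0]
A=cv2.resize(a[165:265,300:400],(500,500),interpolation=cv2.INTER_CUBIC); save("s6.png",A)
E
```

```text
t 6.15 board x,y [-2.6  7. ] tcpz 7.8 yaw-board deg -0.05 F [ 0.6 -5.3  3.8] grip 85.7
```

View pics/s6.png

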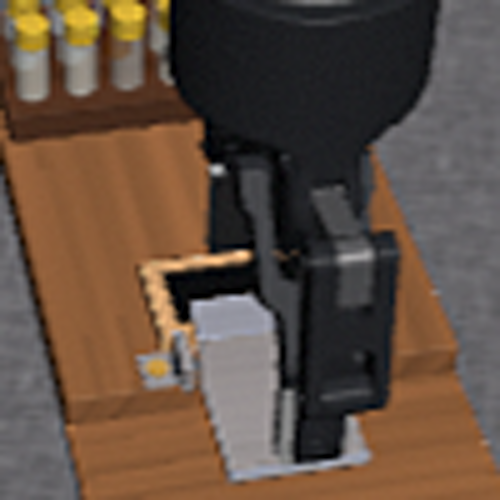

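The slate's front edge now meets the ear at (180,340), and the push force has risen. Pressing a little more to confirm it stalls and sits square.

Request:
jog_arm(motion=[{"x":0,"y":-1.5,"z":0,"spin":0,"fingers":-1},{"x":0,"y":-3,"z":0,"spin":0,"fingers":-1},{"x":0,"y":-3,"z":0,"spin":0,"fingers":-1},{"x":0,"y":-3,"z":0,"spin":0,"fingers":-1}])

```text
clock: 6.7
eef_pos: [0.5016, -0.0254, 0.0082]
tool_rot: [0.985, 0.17, 0.0, 0.003]
ft_force: [2.2, -10.7, 3.5]
grip_width: 0.0856
grasp_force: 7.0
```

```bash
python3 -c "
from h import *
where()"
```

```text
t 6.70 board x,y [-2.4  7.2] tcpz 8.2 yaw-board deg -0.16 F [  2.2 -10.7   3.5] grip 85.6
```

It has stalled against the ears: push force up to 11 N with 0.2 mm of travel. Backing off slightly, then raising to let the clip close.

Request:
jog_arm(motion=[{"x":0,"y":2,"z":0,"spin":0,"fingers":-1},{"x":0,"y":4,"z":0,"spin":0,"fingers":-1},{"x":0,"y":6,"z":0,"spin":0,"fingers":-1},{"x":0,"y":6,"z":0,"spin":0,"fingers":-1}])

```text
clock: 7.2
eef_pos: [0.5019, -0.0271, 0.0075]
tool_rot: [0.985, 0.171, -0.001, -0.001]
ft_force: [-0.2, 3.2, 3.8]
grip_width: 0.0855
grasp_force: 1.8
```

```bash
python3 -c "
from h import *
where()"
```

```text
t 7.20 board x,y [-2.6  5.5] tcpz 7.5 yaw-board deg 0.00 F [-0.2  3.2  3.8] grip 85.5
```

Request:
jog_arm(motion=[{"x":0,"y":0,"z":-3,"spin":0,"fingers":-1},{"x":0,"y":0,"z":-6,"spin":0,"fingers":-1},{"x":0,"y":0,"z":-9,"spin":0,"fingers":-1},{"x":0,"y":0,"z":-13,"spin":0,"fingers":-1},{"x":0,"y":0,"z":-20,"spin":0,"fingers":-1},{"x":0,"y":0,"z":-50,"spin":0,"fingers":-1},{"x":0,"y":0,"z":-110,"spin":0,"fingers":-1},{"x":0,"y":0,"z":-160,"spin":0,"fingers":-1}])

```text
clock: 8.2
eef_pos: [0.5027, -0.0283, 0.1698]
tool_rot: [0.985, 0.171, 0.0, 0.0]
ft_force: [0.6, -0.8, 0.0]
grip_width: 0.0854
grasp_force: 0.0
```

Request:
jog_arm(motion=[{"x":-50,"y":0,"z":0,"spin":0,"fingers":-1},{"x":-100,"y":0,"z":0,"spin":0,"fingers":-1},{"x":-150,"y":0,"z":0,"spin":0,"fingers":-1},{"x":-150,"y":0,"z":0,"spin":0,"fingers":-1},{"x":-150,"y":0,"z":0,"spin":0,"fingers":-1}])

```text
clock: 8.82
eef_pos: [0.3623, -0.0789, 0.1684]
tool_rot: [0.985, 0.171, 0.001, 0.0]
ft_force: [0.2, -0.2, -0.4]
grip_width: 0.0856
grasp_force: 0.0
```

```bash
python3 - <<'E'
from h import *
where()
a=cam("side")[0];b,K,R,t=cam("top")
A=cv2.resize(a[165:265,300:400],(400,400),interpolation=cv2.INTER_CUBIC); B=cv2.resize(b[215:315,315:415],(400,400),interpolation=cv2.INTER_CUBIC); save("s7.png",np.hstack([A,B]))
E
```

```text
t 8.82 board x,y [-151.6    3.9] tcpz 168.4 yaw-board deg -0.08 F [ 0.2 -0.2 -0.4] grip 85.6
```

View pics/s7.png

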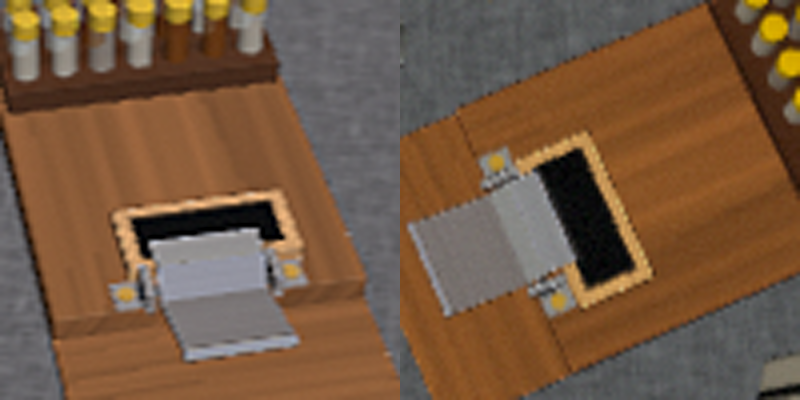

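The slate sits under the closed jaw, against both ears. In the right half of the picture its back-edge corners are at (585,132) and (652,272). A quick numeric check before handing in.

```bash
python3 - <<'E'
from h import *
_,K,R,t=cam("top");c,s=np.cos(TH),np.sin(TH)
p=[np.array([[c,s],[-s,c]])@(ray(K,R,t,np.array([(u-400)/4+315,v/4+215])-.4,.025)[:2]*1e3-O) for u,v in [(585,132),(652,272)]]
print(p,np.degrees(np.arctan2(*(p[0]-p[1])[::-1])))
E
```

```text
[array([ 31.07147968, -33.46893844]), array([-38.11866107, -34.66534196])] 0.9906330699734782
```

```bash
python3 -c "
from workcell import bot
print(bot.job_done())"
```

```text
the job is handed in; nothing more can be done
None
```

The slate is home under the closed clip jaw: by the last camera check it is against both ears within measuring error, about 1° off square and 3.5 mm off centre; the arm is clear and the job is handed in, with no verdict returned.

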